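Third hand at the boxing jig: hold a wall plate against the spring stop

ROBOT

A 7-joint arm with a two-finger parallel gripper is mounted at the origin on a cart in front of the work surface, level with it; the furniture and walls round the work are solid. World frame = base frame: x ahead of the robot, y to its left, z up, the work surface at z = 0. Lengths are in m, angles in rad, forces in N, time in s.
With the tool pointing down it reaches from about 0.4 to 0.875 m from the base axis. Payload 4.4 kg.
Tool frame: the origin (TCP) lies midway between the tips of the shut fingers; the grasp point (between the pads) lies behind it (robot.grasp_offset is the z of the grasp point in the tool frame, in m); z points along the fingers, y is the line along which they close (so a half turn about z gives the same grasp; the last joint's range is limited). The gripper opens to 85 mm and grips with 20 to 120 N. Pads are 22 mm wide; open, the fingers measure 114 mm over their backs; the gripper's body (76 mm by 85 mm) begins 54 mm behind the grasp point. The pads swing forward as they close: fully open they stand 13 mm farther back than shut.
Start: joints at [-1.179, 0.628, 0.038, 1.517, -0.027, 0.996, -0.02], TCP at [0.287, 0.583, 0.231] pointing down, gripper open.
Joint ranges: [-3.06, 3.06], [-0.37, 2.12], [-1.25, 1.32], [0.18, 2.47], [-1.1, 4.24], [0.23, 1.98], [-2.94, 2.94]. Speed limits (rad/s): [2.57, 2.57, 3.14, 3.14, 3.14, 3.14, 3.14].

INTERFACE

Orientations are given as a unit quaternion [w, x, y, z].
In Python, from cell import robot, imaging gives the robot as it stands.
- The arm moves only by the tool carry_out, never from a script. Its argument "motion" is a list of rows, each a list of 5 numbers: the closure, from 0 (fully open) to 1 (shut), then the shift along the tool's x, y, z in cm, then the turn about the tool's z in degrees. A call has 1 to 8 rows; each row shifts and turns the commanded pose from where the row before left it, along the tool's axes as they then stand; what a row does not reach is not made up. A row lasts 1/8 s, in which the tool goes at most 62.5 mm and 10.7 degrees, less where a joint would pass 70% of its speed; a pose out of reach is approached as far as the arm can. A call with a gripper value outside its range is refused whole. The fingers move at their own pace and stop on an object; "force" is the grip in N (left out, the last holds). Time passes only in rows, so rows that do not move let the fingers close. It gives the time, the measured TCP pose, the force, the opening and the grip force at its end, in the units of the state.
- robot.get_state(): the state, without advancing time (a new reading comes with each control period).
- imaging.camera(name): name is "scene" or "top" or "wrist"; returns a dict with "image" (400x640x3 uint8, red, green, blue), "vertical_fov" (degrees; the focal length in pixels is half the picture's height over the tangent of half this angle, whatever the lens; pixels are square), "cx", "cy" (the principal point, pixels), "world_from_camera" (4x4, takes a point from camera to world coordinates); the wrist camera has in their place "mount" (4x4, takes a point from camera to tool coordinates, whose origin is the TCP and whose axes are the flange's). Camera axes: x right, y up, looking along -z (the intrinsics and any distortion apply to the point x, -y, -z); pixel columns grow to the right and rows downward; lengths in m; the calibration is good to about 2 mm. A picture is of the moment at which its call begins: read the wrist's pose just before it. There is no depth.
- robot.close_job(): hands the job in; it is judged then, once.
The state is a dict: "time": time; "joints": joint angles; "qvel": joint speeds; "tau": joint torques, N m; "ee_pos": TCP position; "orientation": TCP orientation; "contact_force": force on the tool from outside, world axes, zero at the start; "wrist_torque": the same for the moment, N m; "opening": finger opening in m; "grip_force": force on a finger pad.
Only numpy, scipy, OpenCV 4.12 (cv2) and the standard library are available. Lean on these libraries where they do the work, as an engineer would, in place of code of your own. Each camera call takes 0.05 s, during which the arm holds its last target. There are 200 camera calls.

TASK

Take the longer of the two upright metal plates out of the grey rack, set it on edge down in the slot of the boxing jig, and slide it end-on against the jig's spring-loaded stop. Press until the pin on the stop stands level with the two black index ridges beside it - about half of the stop's travel, never all the way to its end - and finish while still holding the plate pressed steadily there, because I shall tighten the lock screw against it: do not let go. Leave the shorter plate in the rack and do not disturb the other things on the bench.

Things in the scene. Friction and masses are not known exactly. Their poses are not given: they have to be found in the camera images.
- plate_long_mid (a point): centre of the longer plate (bare aluminium, loose, about 0.21 kg): 100 mm long (its x axis), 10 mm thick (its y axis), 80 mm high (its z axis, up). It stands on its long edge in one of the rack's two slots, which one varies; it can be pinched from above across its 10 mm thickness; its top edge is 40 mm above this point. Both ends are alike.
- plate_short_mid (a point): centre of the shorter plate (same metal, thickness and height, only 65 mm long; same axes), standing in the rack's other slot. It stays there.
- rack: grey plastic plate rack, fixed to the bench, 110 x 118 mm, base 8 mm thick. Origin at the centre of its underside, z up. Two slots along its x axis at y = +34 and -34 mm, each 13 mm wide between rails 90 mm long whose tops are 34 mm above the bench; a plate in it stands on the base, 8 mm above the bench, top edge at 88 mm.
- jig: boxing jig, fixed: dark steel base 12 mm thick, 64 mm wide, from x = -90 to +110 mm. Origin on the underside, below the slot's centre line; x along the slot towards the stop, z up. A brass lock screw stands 40 mm out at the -y side, below 36 mm. Guide cheeks of the stop: x = 45 to 100 mm, y = 11 to 19 mm either side, tops 50 mm above the bench; end wall behind.
- jig_slot (a point): middle of the slot's floor, at x = -30 mm of the jig, 12 mm above the bench, x along the slot to the stop. The slot is 13 mm wide, between rails 100 mm long (x = -80 to +20 mm of the jig) whose tops, chamfered inside, are 26 mm above this floor; open above and at both ends. A plate standing in it has its centre 52 mm above the bench.
- jig_index (a point): point midway between the two black index ridges on the guide cheeks, 53 mm above the bench, at x = 62 mm of the jig. Each ridge is 8 mm long (x = 58 to 66 mm), 6 mm high, one on each side of the stop's pin.
- stop (a joint): travel of the spring stop, m: 0 free, growing as it is pushed along the jig's +x, 0.024 at its end. It needs 0.5 N for each mm (6 N at half travel, 0.012) and springs back when let go.
- stop_face (a point): centre of the stop's face, which the plate's end meets: 20 mm wide, from 13 to 57 mm above the bench; at x = 28 mm of the jig when the stop is free.
- stop_pin (a point): top of the steel pin (6 mm across) on the stop, 66 mm above the bench; 22 mm behind the stop's face, so at x = 50 mm of the jig when free and at 62 mm, level with the middle of the index ridges, at half travel.
- cast_upper: white plaster dental cast, 56 x 68 x 32 mm, loose, between the rack's and the jig's near ends; origin under its centre. A bystander.
- cast_lower: white plaster dental cast, 56 x 68 x 32 mm, loose, right of the jig; origin under its centre. A bystander.
- wax_jar: small white jar with black lid, 61 mm across, 62 mm high, loose, beyond the jig; origin under its centre. A bystander.
- tray: perforated metal impression tray, 85 x 74 x 16 mm, loose, beyond the stop's end of the jig; origin under its centre. A bystander.

How it is judged:
On the way, in this order (a step that is already met when the one before it is completed fails the run):
1. the longer plate has been lifted clear of the rack (z of plate_long_mid in the frame of rack above 0.08 m), for 0.1 s.
2. the longer plate stands on edge in the jig's slot (y of plate_long_mid in the frame of jig between -0.003 and 0.003 m and z of plate_long_mid in the frame of jig between 0.047 and 0.056 m and angle between the x axis of plate_long_mid and the x axis of jig, either way round below 0.05 rad and angle between plate_long_mid's own z axis and vertical below 0.05 rad and x of plate_long_mid in the frame of jig between -0.06 and 0.005 m), for 0.2 s.
At the end, for the whole second after the job is handed in: Longer plate on edge on the slot's floor (3 mm of centre line, 4 mm of height, 0.05 rad), at rest in the robot's fingers, pressing the stop in by 8 to 16 mm (4 to 8 N, pin within the ridges' length); shorter plate still in the rack, moved under 20 mm (y of plate_long_mid in the frame of jig between -0.003 and 0.003 m and z of plate_long_mid in the frame of jig between 0.047 and 0.056 m and angle between the x axis of plate_long_mid and the x axis of jig, either way round below 0.05 rad and angle between plate_long_mid's own z axis and vertical below 0.05 rad and value of joint stop between 0.008 and 0.016 m and contact force between plate_long and stop between 3.5 and 10 N and contact force between the fingers and plate_long above 2 N and linear speed of plate_long below 0.005 m/s and distance of plate_short_mid from where it was at the start of the episode below 0.02 m); the arm keeps its last pose, push and grip.
It fails at once if the stop is driven to the end of its travel (beyond 22.5 mm) (value of joint stop above 0.0225 m).
It fails at once if the shorter plate is taken out of the rack (z of plate_short_mid in the frame of rack above 0.065 m).
It fails at once if a bystander is moved by more than 20 mm (distance of any of cast_upper, cast_lower, wax_jar, tray from where it was at the start of the episode above 0.02 m).
It also fails if it takes over 38 s, if anything falls off the work surface, if the arm or the gripper's body presses on something with over 40 N, if the wrist force passes 120 N, or if a joint passes its speed limit or range.

## Working session

There is one attempt and no reset: what is moved stays moved. The work goes in short steps, Python scripts to look and compute and a tool call to move; the robot and the scene stay as the last step left them, time stands still between calls to the robot, and variables do not carry over. Pictures are saved under pics/ and viewed, at most 13 in all, crops included, and the job is handed in when it is done.

Besides the shell and the picture viewer there is one more tool, called after "Emit:" by a JSON object that holds its "fn" and its "kwargs", one argument or row to a line. carry_out: Moves the arm, as the interface text tells. Its arguments: {"type":"object","properties":{"motion":{"type":"array","items":{"type":"array","items":{"type":"number"}}},"force":{"type":"number"}},"required":["motion"]}

```bash
mkdir -p pics; ls; cat > h.py <<'E'
import numpy as np, cv2
from cell import robot, imaging
from scipy.spatial.transform import Rotation as R
def shot(n,f):
    s=robot.get_state(); c=imaging.camera(n)
    if 'world_from_camera' not in c:
        T=np.eye(4); q=s['orientation']; T[:3,:3]=R.from_quat([q[1],q[2],q[3],q[0]]).as_matrix(); T[:3,3]=s['ee_pos']
        c['world_from_camera']=T@np.array(c['mount'])
    cv2.imwrite('pics/%s.png'%f,c['image'][:,:,::-1]); np.savez('pics/%s.npz'%f,**c); return c
def ray(c,u,v,z):
    f=200/np.tan(np.radians(float(c['vertical_fov']))/2); M=np.array(c['world_from_camera'])
    d=M[:3,:3]@np.array([(u-float(c['cx']))/f,-(v-float(c['cy']))/f,-1]); o=M[:3,3]
    return o+d*(z-o[2])/d[2]
E
python3 - <<'E'
from h import *
for n in ('top','scene','wrist'):
    c=shot(n,n+'0'); print(n,{k:v for k,v in c.items() if k!='image'})
print(robot.get_state(),robot.grasp_offset)
E
```

```text
pics
top {'vertical_fov': 45.27358402942558, 'cx': 319.80625549549575, 'cy': 205.0937746855049, 'world_from_camera': array([[-0.02466198,  0.9837982 , -0.17757501,  0.38453697],
       [-0.99966971, -0.02555358, -0.00273538, -0.42448553],
       [-0.00722874,  0.1774489 ,  0.98410347,  1.05690881],
       [ 0.        ,  0.        ,  0.        ,  1.        ]])}
scene {'vertical_fov': 48.02381020635989, 'cx': 317.8567320191325, 'cy': 194.19403277030247, 'world_from_camera': array([[-0.80234427,  0.43461669, -0.40908679,  0.1134975 ],
       [-0.59657238, -0.60529163,  0.52699473,  0.12142398],
       [-0.0185761 ,  0.66688108,  0.74493258,  0.8548728 ],
       [ 0.        ,  0.        ,  0.        ,  1.        ]])}
wrist {'vertical_fov': 66.52227822234944, 'cx': 322.04047398991366, 'cy': 198.35351836151847, 'mount': array([[ 3.89407891e-04,  9.61393135e-01,  2.75178286e-01,
         7.03890570e-02],
       [ 9.99999624e-01, -5.87452374e-04,  6.37277517e-04,
        -1.64791485e-03],
       [ 7.74328367e-04,  2.75177935e-01, -9.61393002e-01,
        -1.41498150e-01],
       [ 0.00000000
[... 386 characters left out ...]
13347,  0.03845178,  1.51813192, -0.02700369,
        0.9962634 , -0.02000017]), 'qvel': array([ 3.72368209e-04, -1.26236411e-03, -4.41777781e-04, -4.34899144e-03,
       -9.41568736e-05, -1.43652271e-04, -1.29974515e-03]), 'tau': array([ 1.59445310e-03, -5.63796544e+01,  1.22787707e+00, -1.93650019e+01,
        1.11746660e-02,  7.35537848e-03,  1.37176482e-05]), 'ee_pos': array([0.28704761, 0.58267244, 0.23060255]), 'orientation': array([-1.58498500e-04,  2.26904596e-01,  9.73916732e-01, -6.91223307e-04]), 'contact_force': array([ 0.50729775, -0.2979561 , -0.30467019]), 'wrist_torque': array([-0.01738476, -0.01399291, -0.05072812]), 'grip_force': 0.0, 'opening': 0.08534638111249745} -0.0187
```

View pics/top0.png

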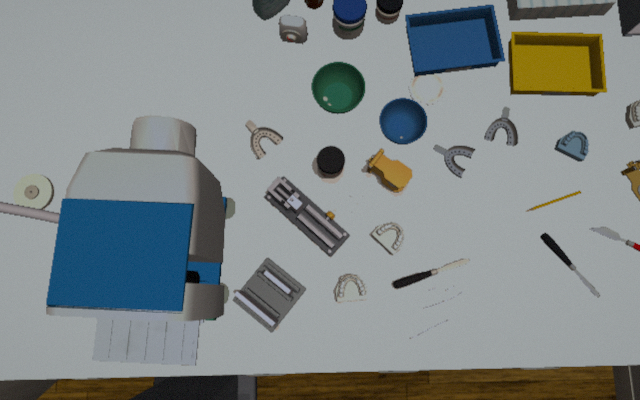

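View pics/scene0.png

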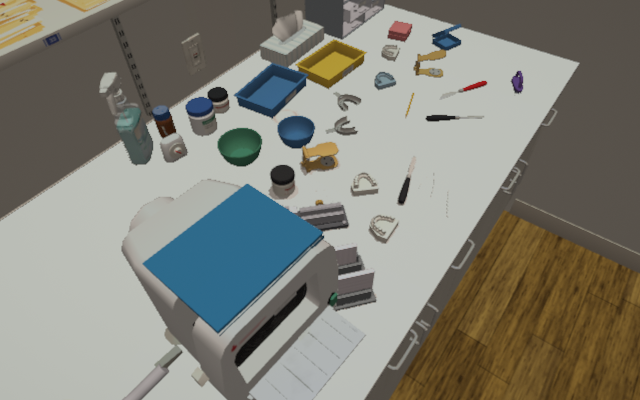

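The top view shows the rack at about (270,293), the jig at (307,215) with its stop end towards (275,185), the casts at (350,288) and (387,237), the jar at (329,161) and the tray at (263,138). A large printer at (50–225, 120–360) stands between the arm's start and the work. The scene view shows the same layout, with the printer's blue lid on top. Next I'll triangulate the printer's height and zoom in.

```bash
cat >> h.py <<'E'
def line(c,u,v):
    a=ray(c,u,v,0.); o=np.array(c['world_from_camera'])[:3,3]; return o,(a-o)/np.linalg.norm(a-o)
def tri(c1,p1,c2,p2):
    o1,d1=line(c1,*p1);o2,d2=line(c2,*p2)
    t=np.linalg.lstsq(np.c_[d1,-d2],o2-o1,rcond=None)[0]; a,b=o1+t[0]*d1,o2+t[1]*d2
    return (a+b)/2,np.linalg.norm(a-b)
E
python3 - <<'E'
from h import *
np.set_printoptions(precision=3,suppress=True)
t=np.load('pics/top0.npz');s=np.load('pics/scene0.npz')
for a,b in [((193,204),(238,190)),((185,310),(323,235)),((48,306),(243,337)),((62,199),(150,262))]: print('printer',*tri(t,a,s,b))
for n,p,z in [('rack',(270,293),.03),('jig',(307,215),.02),('castU',(350,288),.02),('castL',(387,237),.02),('jar',(329,161),.05),('tray',(263,138),.01)]: print(n,ray(t,*p,z))
i=t['image'][165:340,215:415,::-1]
cv2.imwrite('pics/c.png',cv2.resize(i,None,fx=4,fy=3.4 if 0 else 3.4,interpolation=cv2.INTER_CUBIC)[:600])
E
```

```text
printer [ 0.537 -0.211  0.286] 0.013397071635309335
printer [ 0.362 -0.209  0.298] 0.0007016195502798913
printer [ 0.361 -0.008  0.305] 0.029076489440343935
printer [ 0.536 -0.015  0.309] 0.0084128187173579
rack [ 0.384 -0.312  0.03 ]
jig [ 0.55  -0.393  0.02 ]
castU [ 0.391 -0.481  0.02 ]
castL [ 0.498 -0.566  0.02 ]
jar [ 0.663 -0.444  0.05 ]
tray [ 0.732 -0.296  0.01 ]
```

View pics/c.png

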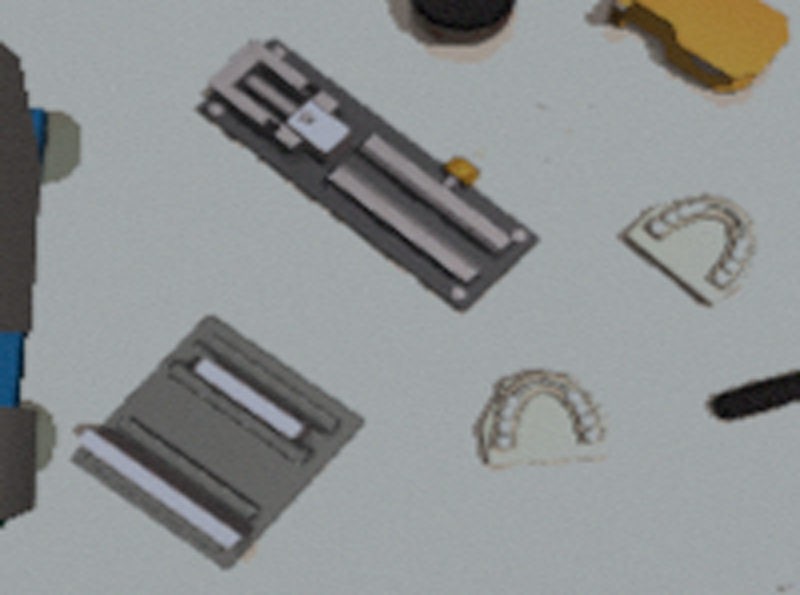

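The crop shows the long plate in the rack's near slot, from about px (236,292) to (274,324). The short one is in the far slot. The jig's stop end points up-left, towards +x +y. I'll take rough measurements first.

```bash
python3 - <<'E'
from h import *
np.set_printoptions(precision=4,suppress=True)
t=np.load('pics/top0.npz'); im=t['image'].astype(int)
roi=np.zeros(im.shape[:2],bool); roi[255:335,225:312]=1
blue=im[:,:,2]-im[:,:,0]; 
m=((im.min(2)>150)&(blue>12)&roi).astype(np.uint8)
n,l,st,ce=cv2.connectedComponentsWithStats(m)
for k in range(1,n):
    if st[k,4]>40:
        r=cv2.minAreaRect(np.argwhere(l==k)[:,::-1].astype(np.float32)); b=cv2.boxPoints(r)
        w=np.array([ray(t,*p,.088) for p in b]); e=sorted([(np.linalg.norm(w[i]-w[i-1]),i) for i in range(4)])
        i=e[-1][1]; d=w[i]-w[i-1]; print(st[k],r,w.mean(0),[x[0] for x in e],np.degrees(np.arctan2(d[1],d[0]))%180)
a=ray(t,215+480/4,165+275/3.4,.038);b=ray(t,215+335/4,165+175/3.4,.038); print('jig rail dir',np.degrees(np.arctan2(*(b-a)[1::-1])))
c=ray(t,215+320/4,165+125/3.4,.057);print('stop top',c)
E
```

```text
[265 271  25  22 105] ((276.7546081542969, 281.79791259765625), (30.604761123657227, 3.450981855392456), 39.47246170043945) [ 0.4061 -0.3319  0.088 ] [np.float64(0.006762816848940658), np.float64(0.006812941205368325), np.float64(0.06127860873185613), np.float64(0.06133583856754674)] 49.8139935527206
[235 292  39  33 171] ((253.92620849609375, 308.1885070800781), (48.26990509033203, 3.456996202468872), 39.80556869506836) [ 0.3558 -0.2862  0.088 ] [np.float64(0.006635977229148164), np.float64(0.006712791170572326), np.float64(0.09578086549847523), np.float64(0.09586848254094515)] 49.96457958818834
jig rail dir 49.353126579371484
stop top [ 0.5735 -0.3693  0.057 ]
```

Emit:
{"fn": "carry_out", "kwargs": {
  "motion": [
    [0.3,0,0,-5,0],
    [0.3,0,0,-5,0],
    [0.3,0,0,-5,0],
    [0.3,0,0,-4,0]
  ]
}}

```text
time: 0.65
ee_pos: [0.2873, 0.5831, 0.4234]
orientation: [0.0, 0.227, 0.974, 0.001]
contact_force: [-0.1, 0.0, 0.6]
opening: 0.06
grip_force: 0.0
```

Emit:
{"fn": "carry_out", "kwargs": {
  "motion": [
    [0.3,0,-5.3,0,0],
    [0.3,0,-5.3,0,0],
    [0.3,0,-5.3,0,0],
    [0.3,-5.5,-0.3,0,6.5],
    [0.3,-5.5,-0.3,0,6.5],
    [0.3,-5.5,-0.3,0,6.5],
    [0.3,-5.5,-0.3,0,6.5],
    [0.3,-5.5,-0.3,0,6.5]
  ]
}}

```text
time: 1.65
ee_pos: [0.4189, 0.2559, 0.4211]
orientation: [-0.0, 0.492, 0.871, -0.0]
contact_force: [1.3, 0.5, -0.4]
opening: 0.0599
grip_force: 0.0
```

Emit:
{"fn": "carry_out", "kwargs": {
  "motion": [
    [0.3,-5.5,-0.3,0,6.5],
    [0.3,-5.5,-0.3,0,6.5],
    [0.3,-5.5,-0.3,0,6.5],
    [0.3,-5.5,-0.3,0,6.5],
    [0.3,-5.5,-0.3,0,6.5],
    [0.3,-5.5,-0.3,0,6.5]
  ]
}}

```text
time: 2.4
ee_pos: [0.4847, -0.0617, 0.4211]
orientation: [0.0, 0.754, 0.656, -0.0]
contact_force: [0.9, -0.1, -0.5]
opening: 0.0599
grip_force: 0.0
```

Emit:
{"fn": "carry_out", "kwargs": {
  "motion": [
    [0.3,-5.5,-0.3,0,6.4],
    [0.3,-5.5,-0.3,0,6.4],
    [0.3,-5.5,-0.3,0,6.4],
    [0.3,-5.5,-0.3,0,6.4],
    [0.3,-5.5,-0.3,0,6.4],
    [0.3,0,0,3,0],
    [0.3,0,0,0,0]
  ]
}}

```text
time: 3.28
ee_pos: [0.3746, -0.3082, 0.3898]
orientation: [-0.002, 0.906, 0.424, -0.001]
contact_force: [1.0, 0.4, 0.2]
opening: 0.0599
grip_force: 0.0
```

```bash
python3 - <<'E'
from h import *
c=shot('wrist','w1'); print(robot.get_state())
E
```

```text
{'time': 3.325, 'joints': array([ 0.03516162,  0.30081249,  0.80624534,  1.72314122, -0.229829  ,
        1.21778909,  0.20668371]), 'qvel': array([-0.01605135, -0.01406138,  0.0011766 , -0.03637048,  0.00355483,
        0.003287  ,  0.00024904]), 'tau': array([ 6.71086684e-01, -3.14170325e+01,  5.34486473e+00, -2.02328396e+01,
        4.62792011e-02, -1.40165494e-02,  2.01695901e-02]), 'ee_pos': array([ 0.37561456, -0.30843207,  0.39090962]), 'orientation': array([-9.81338708e-04,  9.05203910e-01,  4.24976224e-01, -3.56257234e-04]), 'contact_force': array([-0.23816291, -1.2595005 ,  1.23032008]), 'wrist_torque': array([-0.00090153, -0.03065262,  0.01817448]), 'grip_force': 0.0, 'opening': 0.05968326731819225}
```

View pics/w1.png

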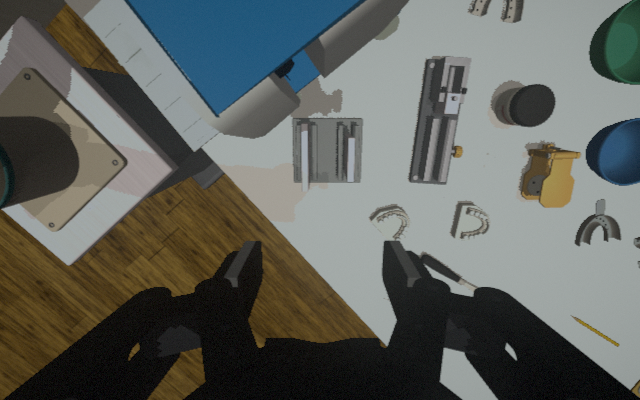

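The wrist view shows the rack at (328,150), with the long plate on its left at (305,155) and the short plate on the right. The jig is at (440,120), and the printer's corner is at about (265,135). I'll move closer above the long plate.

Emit:
{"fn": "carry_out", "kwargs": {
  "motion": [
    [0.3,-0.3,-1.5,5,0],
    [0.3,-0.3,-1.5,5,0],
    [0.3,-1,0,5,0],
    [0.3,0,0,4,0],
    [0.3,0,0,0,0],
    [0.3,0,0,0,0]
  ]
}}

```text
time: 4.08
ee_pos: [0.3438, -0.3031, 0.2029]
orientation: [0.001, 0.905, 0.425, 0.001]
contact_force: [0.9, 0.1, 0.8]
opening: 0.0598
grip_force: 0.0
```

```bash
python3 - <<'E'
from h import *
c=shot('wrist','w2'); print(robot.get_state()['ee_pos'])
E
```

```text
[ 0.34387894 -0.30322584  0.20309787]
```

View pics/w2.png

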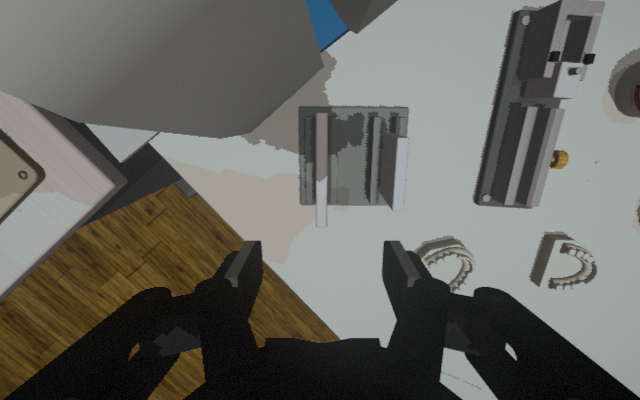

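The plate's top edge is at u 316–327, v 112–226. The jig rails are at about (515,150) and (550,150), and the printer's overhang is at upper left. I'll fit these numerically.

```bash
python3 - <<'E'
from h import *
np.set_printoptions(precision=4,suppress=True,linewidth=200)
c=np.load('pics/w2.npz'); im=c['image'].astype(int)
for v in (125,160,200,215): print(v,im[v,308:336].sum(1)//3)
for v in (115,150,190): print(v,[(u,x) for u,x in zip(range(490,570,2),im[v,490:570:2].sum(1)//3)])
print(im[100:120,321].sum(1)//3,im[218:234,321].sum(1)//3)
i=c['image'][0:215,465:625,::-1]; cv2.imwrite('pics/jig.png',cv2.resize(i,(600,600*215//160)[:2] if 0 else (446,600),interpolation=cv2.INTER_CUBIC))
E
```

```text
125 [ 67  67  62  51  51  52  47  59  91 112 118 121 121 120 120 121 120 120 114  87  54  57  56  64  66  71  70  69]
160 [ 70  63  59  57  55  52  50  60  92 113 118 119 121 122 121 119 118 117 110  88  69  82  78  98 119 115 115 114]
200 [100 103 102 101  87  78  68  74 124 161 166 169 169 167 168 167 168 163 134  87  76  76  85 100 104 103 105 105]
215 [158 159 160 160 159 160 160 149 142 161 168 167 168 168 167 167 167 160 141 150 169 168 169 169 168 169 167 169]
115 [(490, np.int64(135)), (492, np.int64(56)), (494, np.int64(40)), (496, np.int64(49)), (498, np.int64(73)), (500, np.int64(79)), (502, np.int64(76)), (504, np.int64(77)), (506, np.int64(72)), (508, np.int64(60)), (510, np.int64(45)), (512, np.int64(49)), (514, np.int64(49)), (516, np.int64(49)), (518, np.int64(50)), (520, np.int64(48)), (522, np.int64(48)), (524, np.int64(46)), (526, np.int64(120)), (528, np.int64(134)), (530, np.int64(133)), (532, np.int64(129)), (534, np.int64(119)), (536, np.int64(77)), (538, np.int64(49)), (540, np.int64(49)), (542, np.int64(49)), (544, np.int64(48)), (546, np.int64(48)), (548, np
[... 1412 characters left out ...]
4(52)), (520, np.int64(50)), (522, np.int64(51)), (524, np.int64(54)), (526, np.int64(53)), (528, np.int64(53)), (530, np.int64(101)), (532, np.int64(108)), (534, np.int64(112)), (536, np.int64(134)), (538, np.int64(135)), (540, np.int64(134)), (542, np.int64(135)), (544, np.int64(167)), (546, np.int64(168)), (548, np.int64(167)), (550, np.int64(166)), (552, np.int64(167)), (554, np.int64(165)), (556, np.int64(166)), (558, np.int64(165)), (560, np.int64(167)), (562, np.int64(165)), (564, np.int64(167)), (566, np.int64(166)), (568, np.int64(166))]
[114 115 117 116 116 114  95  66  70  67  69  68  78 117 122 123 122 123 120 121] [168 169 168 167 168 168 167 168 164 160 169 170 169 168 171 167]
```

View pics/jig.png

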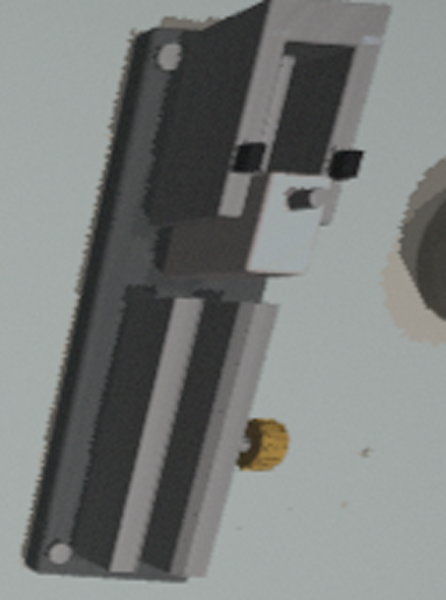

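```bash
python3 - <<'E'
from h import *
np.set_printoptions(precision=4,suppress=True,linewidth=200)
c=np.load('pics/w2.npz'); im=c['image'].astype(float).mean(2)
M=np.array(c['world_from_camera'])
def edge(v,a,b,up):
    r=im[v,a:b]; g=np.diff(r)*up; i=np.argmax(g); w=np.clip(g[max(i-1,0):i+2],0,None); return a+.5+max(i-1,0)+(w*np.arange(len(w))).sum()/w.sum()
# plate
P=[];W=[]
for v in list(range(118,190,3))+list(range(195,208,3)):
    l=ray(c,edge(v,313,321,1),v,.088); r=ray(c,edge(v,322,331,-1),v,.088); P.append((l+r)/2); W.append(np.linalg.norm(l-r))
P=np.array(P); d=cv2.fitLine(P[:,:2].astype(np.float32),cv2.DIST_HUBER,0,.01,.01).ravel(); 
e1=ray(c,321.5,112.5,.088);e2=ray(c,321.5,226.7,.088)
print('plate ang',np.degrees(np.arctan2(d[1],d[0])),'w',np.mean(W),'len',np.linalg.norm(e1-e2),'mid',(e1+e2)/2,'ends',e1,e2)
# jig
ks=[];print(ray(c,500,150,.012))
L=[];LI=[];RI=[];vs=range(108,196,4)
for v in vs:
    u=526-(v-115)*.243
    L.append(ray(c,edge(v,int(u)-4,int(u)+5,1),v,.038)); LI.append(ray(c,edge(v,int(u)+5,int(u)+14,-1),v,.038))
    u2=555-(v-115)*.26; RI.append(ray(c,edge(v,int(u2)-3,int(u2)+4,1),v,.038))
out=[]
for n,A in (('L',L),('LI',LI),('RI',RI)):
    A=np.array(A); f=cv2.fitLine(A[:,:2].astype(np.float32),cv2.DIST_HUBER,0,.005,.01).ravel(); out.append(f); print(n,f,np.degrees(np.arctan2(f[1],f[0]))%180)
s=446/160; 
g=lambda a,b,z: ray(c,465+a/s,b/s,z)
a=np.radians(np.mean([np.degrees(np.arctan2(f[1],f[0]))%180 for f in out])); x=np.array([np.cos(a),np.sin(a)]); y=np.array([-x[1],x[0]])
print('offsets y', [f[2:]@y for f in out])
for n,p in dict(railL_near=(122,571,.038),railL_far=(182,298,.038),stopL=(247,272,.057),stopR=(303,275,.057),pin=(314,197,.066),ridgeL=(252,155,.056),ridgeR=(347,164,.056),jigbase_NL=(27,568,.012)).items():
    w=g(*p)[:2]; print(n,w,'along',w@x,'y',w@y)
for p,z in (((240,135),.3),((320,60),.25),((240,135),.2)): print('printer?',ray(c,*p,z))
E
```

```text
plate ang 50.060173 w 0.009304069501932155 len 0.09877643381709443 mid [ 0.3547 -0.2895  0.088 ] ends [ 0.3862 -0.2515  0.088 ] [ 0.3232 -0.3276  0.088 ]
[ 0.5104 -0.4058  0.012 ]
L [ 0.6859  0.7277  0.5167 -0.4013] 46.696934
LI [ 0.688   0.7257  0.5218 -0.4103] 46.531136
RI [ 0.6889  0.7249  0.5361 -0.4221] 46.459454
offsets y [np.float32(-0.6510947), np.float32(-0.6609812), np.float32(-0.67951083)]
railL_near [ 0.4783 -0.4497] along 0.002303688467708351 y -0.6565029548176609
railL_far [ 0.5445 -0.3762] along 0.10121155804378407 y -0.654024637402816
stopL [ 0.5548 -0.3746] along 0.10944251748526675 y -0.6604382743948279
stopR [ 0.5683 -0.387 ] along 0.10974035337380497 y -0.6787434302430736
pin [ 0.5757 -0.3641] along 0.131388977619272 y -0.6683806721992671
ridgeL [ 0.5731 -0.3447] along 0.14374643154530053 y -0.6531652019031114
ridgeR [ 0.5948 -0.366 ] along 0.1431959853513648 y -0.6835937290627153
jigbase_NL [ 0.4567 -0.4406] along -0.005915973193068894 y -0.6345782378388465
printer? [ 0.3757 -0.2455  0.3   ]
printer? [ 0.3954 -0.2394  0.25  ]
printer? [ 0.3508 -0.2346  0.2   ]
```

```bash
python3 - <<'E'
from h import *
np.set_printoptions(precision=3,suppress=True)
t=np.load('pics/top0.npz');a=np.load('pics/w1.npz');b=np.load('pics/w2.npz')
print(b['world_from_camera'][:3,3],a['world_from_camera'][:3,3])
for p,q in (((298,108),(322,62)),((255,137),(240,136)),((300,72),(325,50)),((220,113),(150,130))): print(tri(a,p,b,q))
for z in (.05,.1,.2,.3): print(z,ray(t,224,290,z),ray(t,222,315,z))
i=np.hstack([cv2.resize(a['image'][60:200,180:360,::-1],(396,308)),cv2.resize(b['image'][0:160,100:360,::-1],(396,308))]); cv2.imwrite('pics/pr.png',i)
E
```

```text
[ 0.387 -0.25   0.344] [ 0.418 -0.256  0.531]
(array([ 0.4  , -0.236,  0.205]), np.float64(0.002081511209907174))
(array([ 0.306, -0.216,  0.021]), np.float64(0.00015251014410640098))
(array([ 0.427, -0.198,  0.016]), np.float64(0.020900107490256913))
(array([ 0.335, -0.203,  0.222]), np.float64(0.021961915816243963))
0.05 [ 0.393 -0.219  0.05 ] [ 0.342 -0.215  0.05 ]
0.1 [ 0.392 -0.229  0.1  ] [ 0.344 -0.226  0.1  ]
0.2 [ 0.392 -0.25   0.2  ] [ 0.349 -0.247  0.2  ]
0.3 [ 0.391 -0.27   0.3  ] [ 0.353 -0.267  0.3  ]
```

View pics/pr.png

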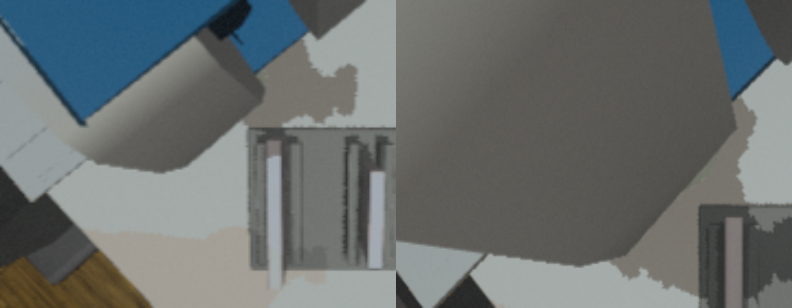

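The printer's side wall is at y ≈ -0.22 to -0.235, close to the plate's inner end. I'll grasp the plate 25 mm off centre, towards the free side.

Emit:
{"fn": "carry_out", "kwargs": {
  "motion": [
    [0.3,-0.8,0,2,0],
    [0.3,0,0,4,0],
    [0.3,0,0,4,0],
    [0.3,0,0,3,0],
    [0.3,0,0,2,0],
    [0.3,0,0,0,0]
  ],
  "force": 60
}}

```text
time: 4.88
ee_pos: [0.3382, -0.3089, 0.0517]
orientation: [0.0, 0.905, 0.425, 0.001]
contact_force: [-0.2, -0.2, -0.8]
opening: 0.0601
grip_force: 0.0
```

Emit:
{"fn": "carry_out", "kwargs": {
  "motion": [
    [0.8,0,0,0,0],
    [1,0,0,0,0],
    [1,0,0,0,0],
    [1,0,0,0,0],
    [1,0,0,0,0],
    [1,0,0,0,0]
  ],
  "force": 80
}}

```text
time: 5.62
ee_pos: [0.338, -0.3089, 0.0523]
orientation: [0.001, 0.905, 0.425, 0.001]
contact_force: [-0.3, 0.3, 6.8]
opening: 0.0094
grip_force: 78.3
```

Emit:
{"fn": "carry_out", "kwargs": {
  "motion": [
    [1,0,0,-1,0],
    [1,0,0,-3,0],
    [1,0,0,-4,0],
    [1,0,0,-4,0],
    [1,0,0,-3,0],
    [1,0,0,0,0],
    [1,0,0,0,0]
  ]
}}

```text
time: 6.5
ee_pos: [0.3368, -0.3076, 0.2007]
orientation: [-0.001, 0.905, 0.425, -0.0]
contact_force: [0.2, -0.5, -2.6]
opening: 0.0091
grip_force: 79.0
```

Emit:
{"fn": "carry_out", "kwargs": {
  "motion": [
    [1,0.1,3,0,0],
    [1,0.1,4.2,0,1],
    [1,0.1,4.2,0,1],
    [1,0.1,4.2,0,1],
    [1,0.1,4.2,0,0.7],
    [1,0,1.4,0,0],
    [1,0,0,0,0],
    [1,0,0,0,0]
  ]
}}

```text
time: 7.5
ee_pos: [0.4987, -0.4433, 0.1999]
orientation: [-0.002, 0.919, 0.395, -0.001]
contact_force: [0.2, 0.2, -2.8]
opening: 0.0093
grip_force: 79.0
```

```bash
python3 - <<'E'
from h import *
shot('wrist','w3'); shot('top','t3'); shot('scene','s3'); s=robot.get_state();q=s['orientation'];print(s['ee_pos'],np.degrees(2*np.arctan2(q[2],q[1])),s['contact_force'],s['opening'],s['joints'])
E
```

```text
[ 0.49947693 -0.44354563  0.20114344] 46.550998028488166 [-0.11652682  0.48019312 -2.89725836] 0.008974305976564003 [ 0.33008403  0.77283974  0.65884979  1.50448982 -0.51754022  1.04434546
  0.35700112]
```

View pics/w3.png

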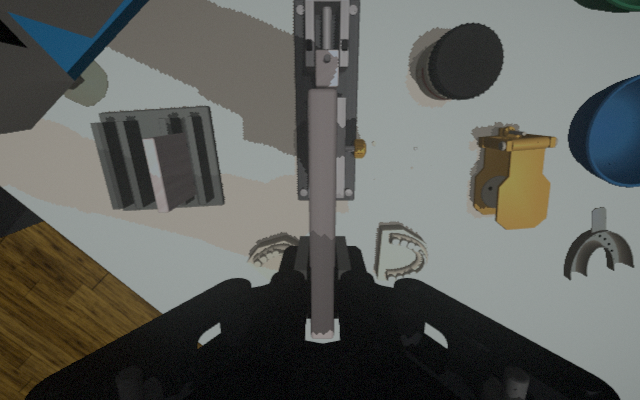

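The plate (u 308–336, v 88–335) is held and aligned with the jig below it (base u 297–357, v 0–200). I'll measure the residual offsets from this view.

```bash
python3 - <<'E'
from h import *
np.set_printoptions(precision=4,suppress=True,linewidth=220)
c=np.load('pics/w3.npz'); im=c['image'].astype(float).mean(2)
def edge(v,a,b,up):
    g=np.diff(im[v,a:b])*up; i=np.argmax(g); lo=max(i-1,0); w=np.clip(g[lo:i+2],0,None); return a+.5+lo+(w*np.arange(len(w))).sum()/w.sum()
def fit(vs,a,b,up,z):
    A=np.array([ray(c,edge(v,a,b,up),v,z)[:2] for v in vs]); f=cv2.fitLine(A.astype(np.float32),cv2.DIST_HUBER,0,.003,.01).ravel(); 
    if f[0]<0: f[:2]*=-1
    return f
th=np.radians(46.55); x=np.array([np.cos(th),np.sin(th)]); y=np.array([-x[1],x[0]])
def rep(n,f):
    s=((.47+0)-0); a=np.degrees(np.arctan2(f[1],f[0])); t=(.05-f[2:]@x)/(f[:2]@x); p=f[2:]+t*f[:2]; print(n,'ang %.2f y@.05 %.4f'%(a,p@y)); 
vp=range(100,230,5)
rep('plateL',fit(vp,302,318,1,.2368)); rep('plateR',fit(vp,328,342,-1,.2368))
print(im[60,285:375].astype(int)); print(im[180,285:375].astype(int))
print(im[110,300:350].astype(int))
rep('baseL',fit(list(range(20,190,5)),290,303,-1,.012)); rep('baseR',fit(list(range(20,130,5))+list(range(165,190,5)),351,363,1,.012))
print('col',im[76:100,322].astype(int))
e=ray(c,322,88,.2368)[:2]; print('plate far end along',e@x,'TCP along',(np.array([.49948,-.44355])@x, np.array([.49948,-.44355])@y))
print('stop near edge col',im[70:92,318].astype(int), im[70:90,332].astype(int))
i=c['image'][0:130,260:400,::-1]; cv2.imwrite('pics/j3.png',cv2.resize(i,(630,585),interpolation=cv2.INTER_CUBIC))
E
```

```text
plateL ang 47.74 y@.05 -0.6629
plateR ang 45.93 y@.05 -0.6709
[101 104 103 104 103 104 104 102 104  84  44  43  47  48  49  48  45  44  38  42  58  77  87  84  85  85  88  89  74  52  63  97 111 112 112 110 110 101  79  63  66  76  78  76  69  92 115 113 112 111 112 111 108  86
  83 128 139 140 137 139 139 140 130 102  74  74  76  76  77  78  79  76  71 120 153 152 152 151 151 152 152 153 152 153 153 151 152 153 153 151]
[147 145 146 146 145 147 144 145 146 147 147 145 114  62  73  67  71  71  72  70  72  71  57  54  79  95 102 104 108 107 110 110 110 111 111 113 112 111 111 110 112 112 110 110 110 110 109 106 101  95  85 116 145 143
 144 141 142 141 141 120  84  82  83  85  84  83  82  84  81  84 130 155 155 157 154 157 156 157 153 155 154 155 155 156 156 156 157 156 155 155]
[ 46  47  47  45  45  44  41  59  76  90  95 102 105 108 107 109 107 108 110 110 111 113 110 110 108 111 111 109 110 110 109 111 111 108 102  93  84 115 141 141 141 141 137 139 138 116  72  81  78  79]
baseL ang 46.67 y@.05 -0.6387
baseR ang 46.56 y@.05 -0.7021
col [114 115 113 112 111 113 111 110 108  97  72  56  64  93 102 105 108 112 113 110 111 112 110 112]
plate far end along 0.09627910370912997 TCP along (np.float64(0.02149691608163485), np.float64(-0.6676486766997888))
stop near edge col [112 109 111 110 110 110 111 112 112 114 114 114 111 111 109  98  73  55  62  92 101 104] [116 115 111 112 114 113 110 111 115 139 157 157 155 156 157 152 112  70  68  91]
```

View pics/j3.png

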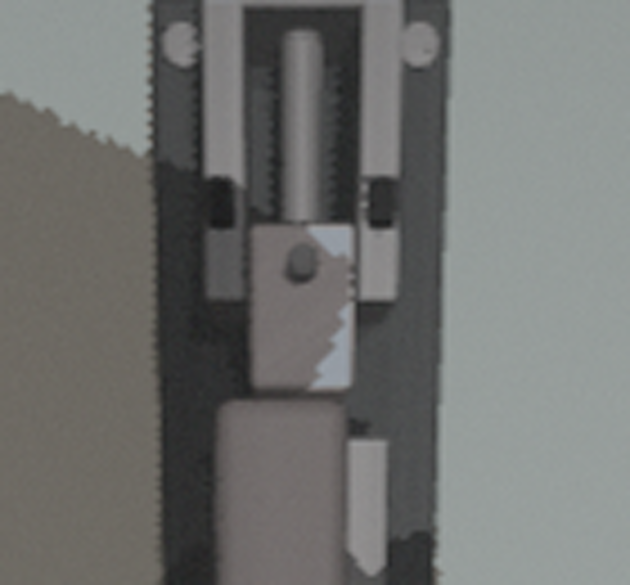

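The jig centre line is at y -0.6703 and the plate's is at about -0.667, and the angles agree. I'll shift by about +0.33 cm in tool y, then lower the plate to just above the rails.

Emit:
{"fn": "carry_out", "kwargs": {
  "motion": [
    [1,0,0.33,2,0],
    [1,0,0,3,0],
    [1,0,0,3,0],
    [1,0,0,2,0],
    [1,0,0,0.9,0],
    [1,0,0,0,0],
    [1,0,0,0,0]
  ]
}}

```text
time: 8.52
ee_pos: [0.5029, -0.4472, 0.0934]
orientation: [0.001, 0.919, 0.395, 0.0]
contact_force: [-0.5, 0.3, -1.9]
opening: 0.0089
grip_force: 79.0
```

```bash
python3 - <<'E'
from h import *
shot('wrist','w4'); s=robot.get_state();q=s['orientation'];print(s['ee_pos'],np.degrees(2*np.arctan2(q[2],q[1])),s['contact_force'],s['opening'])
c=np.load('pics/w4.npz');im=c['image'].astype(float).mean(2)
for v in (30,60,110,125,140): print(v,im[v,270:375].astype(int).tolist())
i=c['image'][0:240,220:420,::-1]; cv2.imwrite('pics/j4.png',cv2.resize(i,(500,600),interpolation=cv2.INTER_CUBIC))
E
```

```text
[ 0.50300162 -0.44717987  0.09349137] 46.57074396605863 [ 1.83572415e-01 -1.42173609e-03 -3.67353403e+00] 0.00912047147356734
30 [83, 43, 43, 42, 47, 44, 48, 45, 42, 42, 44, 46, 47, 48, 67, 83, 84, 86, 83, 81, 85, 84, 86, 85, 84, 88, 79, 56, 47, 70, 95, 104, 109, 110, 110, 130, 152, 154, 154, 154, 151, 148, 147, 131, 91, 54, 52, 50, 51, 49, 57, 91, 136, 155, 153, 155, 155, 155, 155, 154, 154, 155, 154, 155, 155, 149, 116, 49, 79, 118, 136, 137, 138, 135, 134, 133, 136, 136, 137, 135, 135, 129, 99, 68, 74, 74, 73, 72, 71, 72, 74, 76, 74, 76, 71, 70, 79, 128, 152, 152, 153, 152, 151, 152, 152]
60 [94, 72, 46, 41, 44, 43, 43, 47, 43, 41, 44, 40, 44, 45, 41, 42, 41, 45, 47, 44, 40, 45, 44, 46, 40, 38, 40, 38, 36, 47, 74, 100, 107, 114, 115, 113, 113, 114, 113, 108, 113, 112, 111, 112, 112, 114, 113, 113, 110, 110, 111, 111, 112, 110, 112, 111, 112, 112, 111, 111, 113, 113, 114, 116, 109, 99, 75, 48, 49, 48, 59, 71, 72, 73, 71, 68, 72, 73, 69, 73, 73, 74, 73, 75, 74, 76, 75, 72, 74, 75, 76, 76, 81, 75, 69, 102, 142, 155, 154, 154, 154, 153, 153, 153, 154]
110 [105, 106, 105, 88, 49, 40, 4
[... 676 characters left out ...]
111, 112, 111, 112, 112, 110, 111, 110, 109, 107, 98, 90, 83, 78, 86, 85, 111, 136, 139, 138, 136, 137, 134, 110, 78, 77, 75, 76, 78, 77, 78, 77, 76, 74, 78, 75, 78, 75, 64, 121, 157, 155, 156, 156, 156, 155, 156, 156, 156, 157, 156]
140 [106, 105, 105, 105, 94, 72, 42, 40, 44, 45, 43, 48, 44, 45, 44, 44, 43, 43, 41, 42, 64, 80, 82, 81, 81, 82, 80, 72, 60, 60, 59, 59, 59, 54, 56, 54, 56, 51, 69, 87, 94, 102, 106, 106, 109, 108, 110, 111, 109, 110, 112, 111, 112, 112, 112, 112, 111, 111, 110, 112, 111, 111, 109, 104, 96, 87, 78, 81, 82, 84, 82, 81, 83, 82, 82, 107, 126, 106, 75, 77, 75, 77, 78, 77, 76, 76, 76, 76, 78, 76, 77, 72, 83, 100, 133, 156, 156, 156, 156, 156, 156, 155, 155, 154, 156]
```

View pics/j4.png

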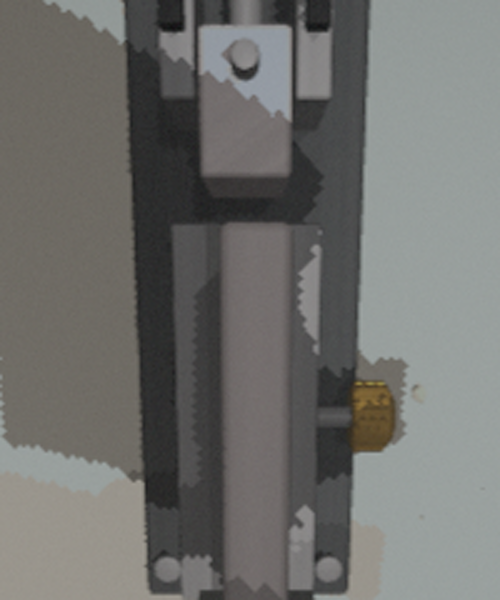

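The plate is at u 308–336 (mid 322). The rail, base and stop mids are at about 318.3, so the plate is about 2.6 mm too far in tool +y. I'll correct that.

Emit:
{"fn": "carry_out", "kwargs": {
  "motion": [
    [1,0,-0.27,0,0],
    [1,0,0,0,0],
    [1,0,0,0,0],
    [1,0,0,0,0]
  ]
}}

```text
time: 9.07
ee_pos: [0.5005, -0.4446, 0.0923]
orientation: [0.0, 0.919, 0.395, 0.0]
contact_force: [-0.0, 0.2, -2.5]
opening: 0.0088
grip_force: 79.0
```

```bash
cat >> h.py <<'E'
def rel():
    s=robot.get_state();p=s['ee_pos'];a=np.radians(46.56);q=s['orientation'];F=s['contact_force']
    print('along %.4f y %.4f z %.4f ang %.2f'%(p[0]*np.cos(a)+p[1]*np.sin(a),-p[0]*np.sin(a)+p[1]*np.cos(a),p[2],np.degrees(2*np.arctan2(q[2],q[1]))),'F along %.1f y %.1f z %.1f'%(F[0]*np.cos(a)+F[1]*np.sin(a),-F[0]*np.sin(a)+F[1]*np.cos(a),F[2]),'grip',s['grip_force'],s['opening'],s['time'])
E
python3 - <<'E'
from h import *
c=shot('wrist','w5'); rel()
im=c['image'].astype(float).mean(2)
for v in (60,110,125): print(v,list(zip(range(270,370),im[v,270:370].astype(int).tolist()))[0:25],im[v,300:370].astype(int).tolist())
E
```

```text
along 0.0213 y -0.6691 z 0.0923 ang 46.57 F along 0.7 y 0.0 z -2.3 grip 78.96890044212341 0.009083710467508629 9.125
60 [(270, 105), (271, 103), (272, 106), (273, 104), (274, 102), (275, 97), (276, 76), (277, 57), (278, 38), (279, 43), (280, 46), (281, 41), (282, 46), (283, 44), (284, 47), (285, 41), (286, 45), (287, 45), (288, 44), (289, 45), (290, 43), (291, 44), (292, 45), (293, 47), (294, 47)] [37, 36, 41, 38, 35, 35, 66, 93, 107, 112, 113, 113, 114, 114, 116, 113, 112, 111, 111, 111, 114, 113, 115, 113, 113, 109, 111, 112, 110, 109, 111, 112, 111, 111, 113, 113, 113, 115, 113, 113, 114, 110, 90, 76, 74, 74, 71, 71, 73, 71, 73, 72, 69, 70, 75, 74, 74, 72, 72, 74, 73, 74, 76, 71, 73, 74, 75, 76, 75, 72]
110 [(270, 106), (271, 104), (272, 107), (273, 106), (274, 104), (275, 104), (276, 105), (277, 104), (278, 82), (279, 46), (280, 39), (281, 41), (282, 46), (283, 45), (284, 44), (285, 46), (286, 44), (287, 46), (288, 46), (289, 43), (290, 43), (291, 43), (292, 42), (293, 41), (294, 49)] [82, 81, 72, 64, 61, 62, 62, 60, 75, 90, 96, 104, 108, 108, 108, 109, 111, 111, 110, 111, 112, 113, 111, 112, 112, 111, 112, 110, 112, 112, 112, 112, 110, 108, 98, 92, 79, 64, 64, 61, 74, 113, 138, 141, 140, 141, 141, 141, 138, 137, 135, 135, 136, 119, 86, 78, 77, 74, 76, 78, 77, 77, 75, 80, 78, 78, 77, 75, 68, 121]
125 [(270, 105), (271, 106), (272, 106), (273, 104), (274, 105), (275, 105), (276, 106), (277, 106), (278, 105), (279, 82), (280, 37), (281, 45), (282, 44), (283, 47), (284, 44), (285, 45), (286, 44), (287, 43), (288, 45), (289, 43), (290, 46), (291, 44), (292, 44), (293, 43), (294, 36)] [63, 62, 65, 62, 59, 62, 62, 61, 72, 87, 95, 103, 108, 108, 106, 108, 110, 110, 109, 112, 112, 112, 110, 112, 110, 111, 110, 110, 111, 111, 112, 111, 110, 106, 97, 90, 78, 65, 66, 70, 81, 85, 113, 137, 142, 141, 139, 138, 136, 138, 136, 136, 130, 103, 70, 74, 77, 76, 79, 79, 77, 75, 76, 79, 78, 78, 75, 69, 101, 141]
```

Emit:
{"fn": "carry_out", "kwargs": {
  "motion": [
    [1,0,0.06,0,0],
    [1,0,0,0.5,0],
    [1,0,0,0.6,0],
    [1,0,0,0.5,0],
    [1,0,0,0.4,0],
    [1,0,0,0,0]
  ]
}}

```text
time: 9.88
ee_pos: [0.5007, -0.4449, 0.0718]
orientation: [-0.0, 0.919, 0.395, -0.0]
contact_force: [-0.7, -0.5, -1.8]
opening: 0.0089
grip_force: 79.0
```

```bash
python3 -c "
from h import *
rel()"
```

```text
along 0.0213 y -0.6694 z 0.0718 ang 46.56 F along -0.8 y 0.2 z -1.8 grip 78.96883606910706 0.008855343810859931 9.875
```

Inside the slot with no side force. I'll go on to the floor.

Emit:
{"fn": "carry_out", "kwargs": {
  "motion": [
    [1,0,0,0.5,0],
    [1,0,0,0.5,0],
    [1,0,0,0.3,0],
    [1,0,0,0.1,0],
    [1,0,0,0,0],
    [1,0,0,0,0]
  ]
}}

```text
time: 10.62
ee_pos: [0.501, -0.4451, 0.0585]
orientation: [0.0, 0.919, 0.395, 0.0]
contact_force: [0.5, -0.5, -2.6]
opening: 0.0092
grip_force: 79.0
```

```bash
python3 -c "
from h import *
rel()"
```

```text
along 0.0212 y -0.6698 z 0.0585 ang 46.57 F along -0.1 y -0.7 z -2.6 grip 78.96880388259888 0.009198045953670263 10.625
```

Emit:
{"fn": "carry_out", "kwargs": {
  "motion": [
    [1,0,0,0.15,0],
    [1,0,0,0,0],
    [1,0,0,0.1,0],
    [1,0,0,0,0],
    [1,0,0,0,0]
  ]
}}

```text
time: 11.25
ee_pos: [0.501, -0.4451, 0.0564]
orientation: [0.0, 0.919, 0.395, 0.0]
contact_force: [-0.8, 0.6, 4.6]
opening: 0.0089
grip_force: 80.0
```

```bash
python3 -c "
from h import *
rel()"
```

```text
along 0.0213 y -0.6698 z 0.0564 ang 46.57 F along -0.1 y 1.0 z 4.6 grip 80.03396987915039 0.008919218229565904 11.25
```

Emit:
{"fn": "carry_out", "kwargs": {
  "motion": [
    [1,0.2,0,-0.04,0],
    [1,0.4,0,0,0],
    [1,0.3,0,0,0],
    [1,0,0,0,0],
    [1,0,0,0,0]
  ]
}}

```text
time: 11.88
ee_pos: [0.5077, -0.4387, 0.0564]
orientation: [0.0, 0.919, 0.395, 0.0]
contact_force: [-0.5, -1.9, 3.6]
opening: 0.0094
grip_force: 79.8
```

```bash
python3 -c "
from h import *
rel()"
```

```text
along 0.0306 y -0.6703 z 0.0564 ang 46.58 F along -1.7 y -0.9 z 3.6 grip 79.82900619506836 0.009385752359804487 11.875
```

Emit:
{"fn": "carry_out", "kwargs": {
  "motion": [
    [1,0.3,0,0,0],
    [1,0.3,0,0,0],
    [1,0.2,0,0,0],
    [1,0,0,0,0],
    [1,0,0,0,0]
  ]
}}

```text
time: 12.5
ee_pos: [0.5124, -0.4331, 0.0564]
orientation: [0.0, 0.919, 0.395, -0.0]
contact_force: [-2.6, -2.5, 5.1]
opening: 0.0092
grip_force: 80.0
```

```bash
python3 -c "
from h import *
rel()"
```

```text
along 0.0379 y -0.6698 z 0.0564 ang 46.56 F along -3.6 y 0.2 z 5.1 grip 79.97164964675903 0.009151763738038533 12.5
```

Emit:
{"fn": "carry_out", "kwargs": {
  "motion": [
    [1,0.3,0,0,0],
    [1,0.3,0,0,0],
    [1,0.3,0,0,0],
    [1,0,0,0,0],
    [1,0,0,0,0],
    [1,0,0,0,0],
    [1,0,0,0,0]
  ]
}}

```text
time: 13.38
ee_pos: [0.5176, -0.4276, 0.0564]
orientation: [0.001, 0.919, 0.395, -0.001]
contact_force: [-5.4, -4.5, 6.2]
opening: 0.0088
grip_force: 80.1
```

```bash
python3 - <<'E'
from h import *
c=shot('wrist','w6');rel()
i=c['image'][0:130,260:400,::-1]; cv2.imwrite('pics/j6.png',cv2.resize(i,(630,585),interpolation=cv2.INTER_CUBIC))
E
```

```text
along 0.0454 y -0.6698 z 0.0564 ang 46.50 F along -6.3 y 0.6 z 4.8 grip 80.1064932346344 0.009019010941833307 13.425
```

View pics/j6.png

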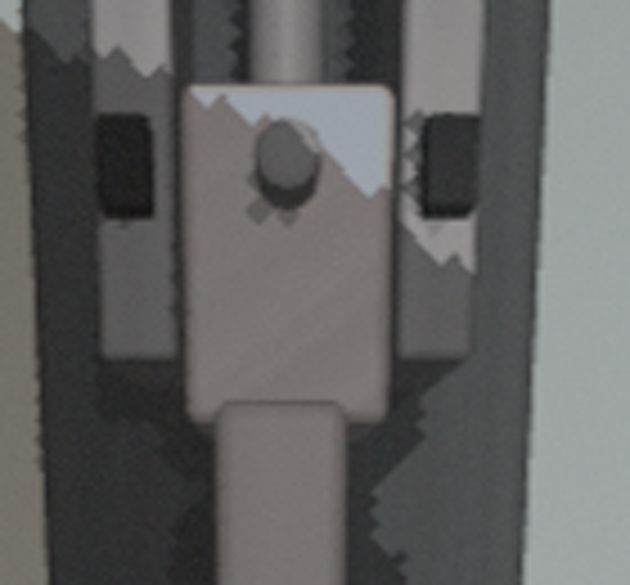

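The pin at (287,153) stands between the ridges, which span rows 112–215. I'll check it numerically.

```bash
python3 - <<'E'
from h import *
c=np.load('pics/w6.npz'); x=np.array([np.cos(np.radians(46.56)),np.sin(np.radians(46.56))])
g=lambda a,b,z: ray(c,260+a/4.5,b/4.5,z)[:2]@x
print('pin',g(287,153,.066),'ridge far/near',g(125,113,.056),g(125,208,.056),g(450,114,.056),g(450,208,.056),'stop back/front top', g(287,86,.057))
E
```

```text
pin 0.14222325232598454 ridge far/near 0.1477192864962862 0.13973460280358443 0.14762624001658245 0.1397225671144731 stop back/front top 0.14967844573632558
```

Emit:
{"fn": "carry_out", "kwargs": {
  "motion": [
    [1,0.08,0,0,0],
    [1,0,0,0,0],
    [1,0,0,0,0],
    [1,0,0,0,0],
    [1,0,0,0,0],
    [1,0,0,0,0],
    [1,0,0,0,0]
  ]
}}

```text
time: 14.3
ee_pos: [0.5176, -0.4274, 0.0565]
orientation: [0.001, 0.919, 0.395, -0.001]
contact_force: [-5.0, -5.4, 4.5]
opening: 0.0094
grip_force: 80.1
```

```bash
python3 -c "
from h import *
rel()"
```

```text
along 0.0456 y -0.6698 z 0.0565 ang 46.49 F along -7.3 y -0.1 z 4.5 grip 80.12062311172485 0.009405481398192172 14.3
```

Emit:
{"fn": "carry_out", "kwargs": {
  "motion": [
    [1,0.1,0,0,0],
    [1,0,0,0,0],
    [1,0,0,0,0],
    [1,0,0,0,0],
    [1,0,0,0,0],
    [1,0,0,0,0],
    [1,0,0,0,0],
    [1,0,0,0,0]
  ]
}}

```text
time: 15.3
ee_pos: [0.5181, -0.4269, 0.0565]
orientation: [0.001, 0.919, 0.395, -0.001]
contact_force: [-5.7, -6.9, 4.8]
opening: 0.0092
grip_force: 80.1
```

```bash
python3 - <<'E'
from h import *
c=shot('wrist','w7');rel(); s=robot.get_state(); print(s['qvel'],s['orientation'])
a=np.load('pics/w6.npz')['image'].astype(float).mean(2);b=c['image'].astype(float).mean(2)
print(a[5:60:1,322].astype(int).tolist(),b[5:60,322].astype(int).tolist())
E
```

```text
along 0.0463 y -0.6697 z 0.0565 ang 46.48 F along -7.8 y 0.5 z 5.2 grip 80.13469576835632 0.009125201692488568 15.35
[ 0.00012698 -0.0011329  -0.00016517  0.00153195 -0.00228642 -0.00196969
 -0.00076059] [ 7.91522387e-04  9.18870048e-01  3.94557002e-01 -1.40756326e-03]
[130, 130, 130, 130, 130, 129, 131, 130, 129, 131, 130, 131, 128, 117, 142, 154, 160, 159, 161, 162, 157, 118, 89, 88, 93, 91, 89, 91, 90, 89, 89, 89, 90, 86, 87, 80, 63, 45, 46, 48, 53, 76, 91, 96, 110, 116, 116, 118, 116, 116, 116, 116, 116, 116, 116] [132, 129, 130, 132, 130, 131, 131, 131, 130, 132, 130, 130, 129, 116, 146, 153, 160, 160, 161, 161, 159, 131, 109, 91, 90, 93, 90, 91, 92, 90, 91, 89, 88, 88, 85, 80, 61, 48, 46, 48, 50, 71, 105, 119, 118, 117, 119, 116, 116, 117, 115, 117, 116, 118, 116]
```

```bash
python3 -c "
from cell import robot
print(robot.close_job())"
```

```text
the job is handed in; nothing more can be done
None
```

The job is handed in: the longer plate stands in the jig slot, held in the gripper and pressing the stop in by about 11.4 mm, estimated from the camera view and the tool position; `close_job` returned no verdict.

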